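# Clamp the rail in the drilling jig

## Task

The rail lies loose in the drilling jig: clamp it down by turning the black clamping handle clockwise; before the handle comes to the steel column, lift it off its serrations, swing it back, let it drop in and turn again, as often as needed. Tighten until the handle feels firm, about 10 N of push at its grip and no more than 13 N, and leave it fully dropped in on its nut. Do not ram the handle into the column, and do not shift the rail or disturb the other things.

Things in the scene. Friction and masses are not known exactly. Their poses are not given: they have to be found in the camera images.
- jig: Drilling jig fixed on the bench: plywood board 250 x 290 x 18 mm with a wooden fence (60 mm high), an end stop, a strap clamp and a steel bridge with drill bushes on two columns. Origin on the bench under the clamp's stud; x points across the rail to the fence, y to the columns, z up. Besides bridge (118 mm high) and handle nothing is higher than 66 mm.
- clamp_axis (a point): Point on the vertical axis of the clamp's stud, about which the handle turns, 92 mm over the bench (the height of the handle's grip when screwed down).
- handle: Black adjustable clamping handle on the clamp's stud; origin on its axis (92 mm below the middle of the grip), x along the arm to the grip, z up. Hub 45 mm across, arm 14 mm wide, ending 112 mm from the axis; top 100 mm over the bench when tight, up to 106 mm when slack. Under it is a steel nut with 12 serrations (30 degrees apart), on a fast thread.
- handle_grip (a point): Middle of the handle's thick outer end, 88.5 mm from the axis: a bar 16 mm wide, 18 mm high, 47 mm long (65 to 112 mm from the axis), to be straddled or pinched across its width from above. When the handle is seated it stands 92 mm (tight) to 98 mm (slack) over the bench.
- handle_turn (a joint): Direction of the handle, rad, growing clockwise from above (tightening): 0 = arm along the jig's -y (away from the columns), 1.57 = along the jig's -x, 3.14 = along +y, to the column. The arm strikes the column at 2.88. It starts at 1.6 to 2.6. The nut's own angle is not measured: it must turn 0.9 to 2.2 rad before the toe meets the rail, and 0.5 to 1.2 more.
- handle_lift (a joint): Height of the handle on its axis, m: 0 seated on the tight nut, up to 0.0055 seated on the slack nut (which sinks 2.5 mm per rad turned). A spring holds it down, 7 N (10 N raised). Raised 9 mm from its seat it is clear of the serrations and swings freely both ways; it can rise to 0.022. Lowered tip on tip it hangs about 6 mm up until turned a few degrees, then drops in.
- strap: Steel strap of the clamp under the nut, 118 x 40 x 12 mm, pivoted at its heel (origin), lifted by a spring; x points to the toe that comes down on the rail. Pushing the seated handle at its grip takes under 2 N while slack, then about 1 N more per 0.1 rad once the toe touches; 10 N is firm, 5 N slack, 15 N too much. A tight pinch twists the handle too and hides part of the force. The nut stays as it is left.
- rail: Walnut rail 45 x 300 x 22 mm with a tenon, lying loose on the base board under the toe, against the fence. Origin at the middle of its underside, its y axis along it.
- varnish_can: Bystander: varnish can, 100 mm across, 120 mm tall. Leave it.
- glue_bottle: Bystander: white glue bottle, 60 mm across, 170 mm tall. Leave it.
- dust_brush: Bystander: dust brush, 260 mm long. Leave it.
- screwdriver: Bystander: screwdriver, 210 mm long. Leave it.
- hammer: Bystander: hammer, 280 mm long. Leave it.
- tape_measure: Bystander: grey tape measure, 72 x 36 x 66 mm. Leave it.
- second_rail: Bystander: another walnut rail, 280 mm long, lying on the bench in front of the jig. Leave it.
- spacer_block: Bystander: small wooden block, 28 x 60 x 20 mm, lying on the jig's base board near the column. Leave it.
- column: Front column of the bridge, a steel rod 16 mm thick, 58 mm from the clamp axis along the jig's y; origin at its foot on the base board, 18 mm over the bench, top 118 mm over the bench. It stops the handle's arm but stands inside the grip's circle. From its top the bridge bar (20 mm wide, top 114 mm) runs along the jig's +x.

How it is judged (in metres and radians):
On the way, in this order (a step that is already met when the one before it is completed fails the run):
1. the handle is lifted off its serrations while the clamp is still slack (value of joint handle_lift above 0.006 m and contact force between strap and rail below 40 N), for 0.1 s.
2. the strap bears firmly on the rail, with the handle dropped in on the nut (contact force between strap and rail above 40 N and value of joint handle_lift below 0.002 m), for 0.2 s.
At the end, for the whole second after the job is handed in: The strap's toe presses the rail down with 40 to 95 N (a push of about 6 to 14 N at the grip), the handle is seated on its nut (lift below 2 mm) and at rest, and the rail lies within 8 mm of where it was (all of step 2 and contact force between strap and rail below 95 N and linear speed of handle below 0.01 m/s and distance of rail from where it was at the start of the episode below 0.008 m); the robot touches nothing.
It fails at once if the clamp is overtightened: the toe presses the rail with more than 95 N (contact force between strap and rail above 95 N).
It fails at once if the handle is rammed against the column with more than 60 N (contact force between handle and column above 60 N).
It fails at once if the rail is shifted by more than 8 mm (distance of rail from where it was at the start of the episode above 0.008 m).
It fails at once if another thing is moved by more than 20 mm (distance of any of varnish_can, glue_bottle, dust_brush, screwdriver, hammer, tape_measure, second_rail, spacer_block from where it was at the start of the episode above 0.02 m).
It also fails if it takes over 64 s, if anything falls off the work surface, if the arm or the gripper's body presses on something with over 40 N, if the wrist force passes 120 N, or if a joint passes its speed limit or range.

## Robot

A 7-joint arm with a two-finger parallel gripper is mounted at the origin on the work surface. World frame = base frame: x ahead of the robot, y to its left, z up, the work surface at z = 0. Lengths are in mm, angles in rad, forces in N, time in s.
With the tool pointing down it reaches from about 400 to 875 mm from the base axis. Payload 4.4 kg.
Tool frame: the origin (TCP) lies midway between the tips of the shut fingers; the grasp point (between the pads) lies 19 mm behind it; z points along the fingers, y is the line along which they close (so a half turn about z gives the same grasp; the last joint's range is limited). The gripper opens to 85 mm and grips with 20 to 120 N. Pads are 22 mm wide; open, the fingers measure 114 mm over their backs; the gripper's body (76 mm by 85 mm) begins 54 mm behind the grasp point. The pads swing forward as they close: fully open they stand 13 mm farther back than shut.
Start: joints at [-1.28, 0.628, 0.038, 1.517, -0.027, 0.996, -0.02], TCP at [227.008, 609.086, 231.313] pointing down, gripper open.
Joint ranges: [-3.06, 3.06], [-0.37, 2.12], [-1.25, 1.32], [0.18, 2.47], [-1.1, 4.24], [0.23, 1.98], [-2.94, 2.94]. Speed limits (rad/s): [2.57, 2.57, 3.14, 3.14, 3.14, 3.14, 3.14].

## Interface

Orientations are given as [roll, pitch, yaw] about the fixed x, y, z axes, in that order (R = Rz(yaw) Ry(pitch) Rx(roll)).
In Python, from cell import read_state, get_image, finish_job gives the robot as it stands.
- The arm moves only by the tool send_rows, never from a script. Its argument "series" is a list of rows, each an object of numbers: "ax", "ay", "az": the turn, a rotation vector about the tool's x, y, z in rad; "dx", "dy", "dz": the shift along the tool's x, y, z in cm; "hand": the closure, from 0 (fully open) to 1 (shut). In form: [{"ax": .., "ay": .., "az": .., "dx": .., "dy": .., "dz": .., "hand": ..}, ...]. A call has 1 to 10 rows; each row is the pose to reach, as a shift and turn from the pose commanded when the call began, along the tool's axes at that moment; what a row does not reach only later rows make up. A row lasts 1/10 s, in which the tool goes at most 50 mm and 8.59 degrees, less where a joint would pass 70% of its speed; a pose out of reach is approached as far as the arm can. A call with a gripper value outside its range is refused whole. The fingers move at their own pace and stop on an object; the grip force is fixed at half the most. Time passes only in rows, so rows that repeat a pose let the fingers close. It gives the time, the measured TCP pose, the force, the opening and the grip force at its end, in the units of the state.
- read_state(): the state, without advancing time (a new reading comes with each control period).
- get_image(name): name is "side" or "top" or "wrist"; returns a dict with "pixels" (480x640x3 uint8, red, green, blue), "mtx" (3x3 intrinsics, pixels), "k1" (the pictures are not rectified: a ray, as slopes to the right and down, at radius r is drawn at 1 + k1 r^2 times it, then the intrinsics apply), "R" (3x3) and "t" (3): a world point X has camera coordinates R X + t. Camera axes: x right, y down, z forward; pixel columns grow to the right and rows downward; lengths in mm; the calibration is good to about 2 mm. A picture is of the moment at which its call begins. There is no depth.
- finish_job(): hands the job in; it is judged then, once.
The state is a dict: "clock": time; "qpos": joint angles; "qd": joint speeds; "tau": joint torques, N m; "eef_pos": TCP position; "tool_rot": TCP orientation; "force": force on the tool from outside, world axes, zero at the start; "torque": the same for the moment, N m; "width": finger opening in mm; "gripper_force": force on a finger pad.
Only numpy, scipy, OpenCV 4.12 (cv2) and the standard library are available. Lean on these libraries where they do the work, as an engineer would, in place of code of your own. Each camera call takes 0.05 s, during which the arm holds its last target. There are 200 camera calls.

## Working session

There is one attempt and no reset: what is moved stays moved. The work goes in short steps, Python scripts to look and compute and a tool call to move; the robot and the scene stay as the last step left them, time stands still between calls to the robot, and variables do not carry over. Pictures are saved under pics/ and viewed, at most 10 in all, crops included, and the job is handed in when it is done.

Besides the shell and the picture viewer there is one more tool, called after "Call:" as name(argument=value, ...), one argument or row to a line, values as JSON. send_rows: Moves the arm, as the interface text tells. Its arguments: {"type":"object","properties":{"series":{"type":"array","items":{"type":"object","properties":{"ax":{"type":"number"},"ay":{"type":"number"},"az":{"type":"number"},"dx":{"type":"number"},"dy":{"type":"number"},"dz":{"type":"number"},"hand":{"type":"number"}}}}},"required":["series"]}

```bash
mkdir -p pics; ls; python3 - <<'E'
from cell import *
import cv2
s=read_state(); print(s)
for n in ("top","side"):
    d=get_image(n); cv2.imwrite(f"pics/{n}0.png",d["pixels"][:,:,::-1]); print(n,d["mtx"],d["k1"],d["R"],d["t"])
E
```

```text
pics
{'clock': 0.0, 'qpos': array([-1.27980839,  0.62933931,  0.03844809,  1.51837982, -0.02697895,
        0.99628469, -0.01999194]), 'qd': array([ 0.00141408, -0.00080735,  0.00070335, -0.00124133, -0.00248475,
        0.00059134,  0.00045126]), 'tau': array([ 5.43143724e-04, -5.63402903e+01,  1.22632843e+00, -1.93438715e+01,
        1.10468446e-02,  1.06569700e-02, -8.36107631e-06]), 'eef_pos': array([226.78656593, 608.4850869 , 230.38983774]), 'tool_rot': array([-3.13970024e+00,  4.60759520e-05,  2.78481905e+00]), 'force': array([-0.05690656, -0.03403229,  0.90147182]), 'torque': array([0.02022882, 0.00780985, 0.01204605]), 'gripper_force': 0.0, 'width': 85.34450652213084}
top [[514.16785267   0.         320.34001073]
 [  0.         514.16785267 236.1736923 ]
 [  0.           0.           1.        ]] -0.1264699296177817 [[ 0.01603288 -0.99986899 -0.00222255]
 [-0.98469443 -0.01540366 -0.17360761]
 [ 0.17355064  0.00497197 -0.9848124 ]] [ -16.22701453  514.28342938 1327.99271253]
side [[521.17283107   0.         313.57000147]
 [  0.         521.17283107 232.85797662]
 [  0.           0.           1.        ]] -0.039752765682032024 [[-9.96109113e-01 -8.81281509e-02  2.51226378e-04]
 [-5.67691038e-02  6.39473338e-01 -7.66714497e-01]
 [ 6.74084783e-02 -7.63745559e-01 -6.41988175e-01]] [ 494.98705396  116.22676989 1135.69075842]
```

View pics/top0.png

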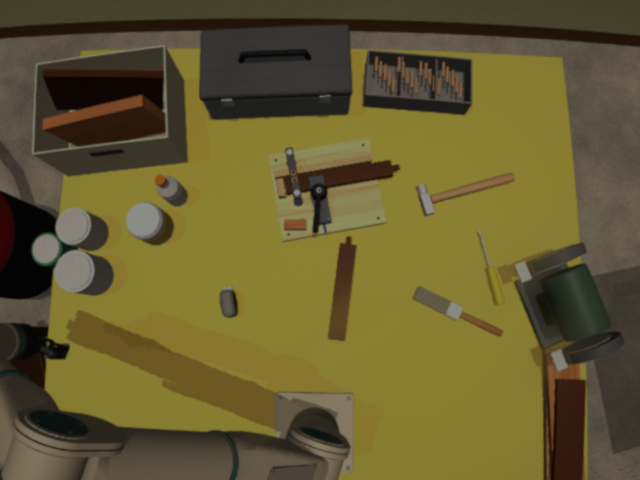

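View pics/side0.png

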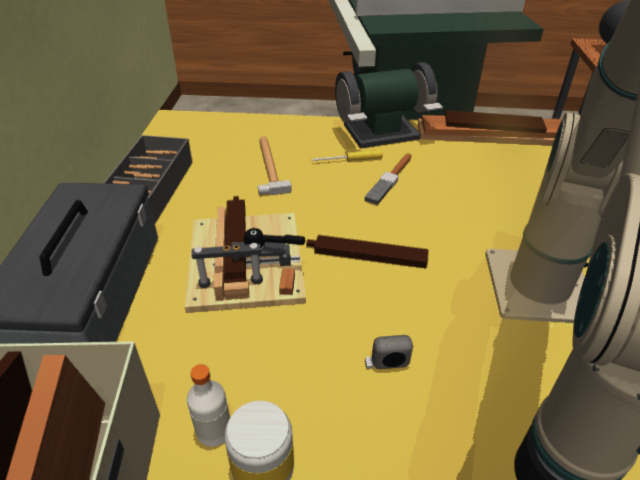

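The top view shows the jig at (270–385, 140–240), the handle hub at about (319,190) with its grip towards (317,230), and the column at about (297,200). In the side view the hub is at (254,237) and the grip at (290,240). Next I'll enlarge both views.

```bash
cat > h.py <<'E'
import numpy as np, cv2
from cell import *
def ray(d,uv):
    K=d["mtx"]; k=d["k1"]
    p=cv2.undistortPoints(np.array([[uv]],float),K,np.array([k,0,0,0,0.]))[0,0]
    R=np.array(d["R"]); t=np.array(d["t"])
    return -R.T@t, R.T@np.r_[p,1]
def onplane(d,uv,z):
    c,v=ray(d,uv); return c+v*(z-c[2])/v[2]
def tri(d1,u1,d2,u2):
    c1,v1=ray(d1,u1);c2,v2=ray(d2,u2)
    s=np.linalg.lstsq(np.c_[v1,-v2],c2-c1,rcond=None)[0]
    a=c1+s[0]*v1;b=c2+s[1]*v2; return (a+b)/2,np.linalg.norm(a-b)
def proj(d,X):
    return cv2.projectPoints(np.array([X],float),cv2.Rodrigues(np.array(d["R"]))[0],np.array(d["t"],float),d["mtx"],np.array([d["k1"],0,0,0,0.]))[0][0,0]
E
python3 - <<'E'
from h import *
a=cv2.imread("pics/top0.png")[135:245,262:402]; b=cv2.imread("pics/side0.png")[190:310,180:320]
f=lambda i:cv2.resize(np.clip(i*1.6,0,255).astype(np.uint8),None,fx=4,fy=4,interpolation=cv2.INTER_CUBIC)
cv2.imwrite("pics/t1.png",f(a));cv2.imwrite("pics/s1.png",f(b))
E
```

```text
(no output)
```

View pics/t1.png

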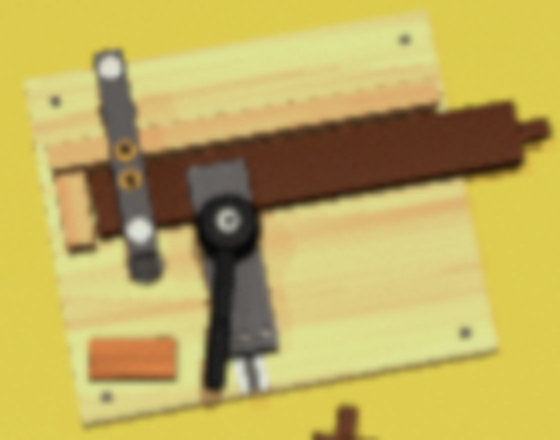

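View pics/s1.png

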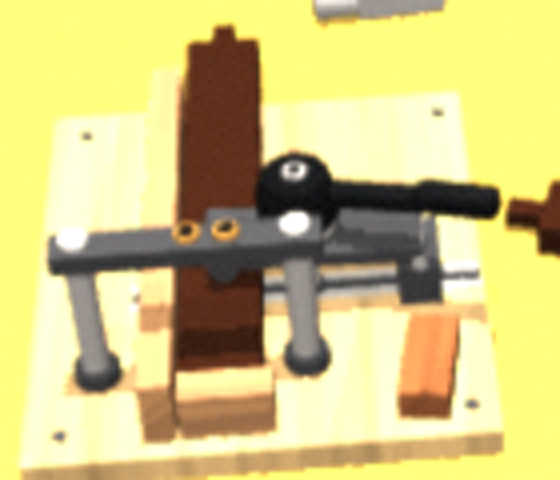

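The crops show the stud screw at top crop (228,220) and side crop (293,170). The front column top is at (138,232) and (294,224), and the grip end is at about (214,386) and (497,200). I'll triangulate these.

```bash
python3 - <<'E'
from h import *
T=get_image("top");S=get_image("side")
t=lambda x,y:(262+x/4-.375,135+y/4-.375); s=lambda x,y:(180+x/4-.375,190+y/4-.375)
for n,a,b in [("hub",(228,220),(293,170)),("col",(138,232),(294,224)),("rearcol",(109,68),(71,238)),("gripend",(214,384),(494,201))]:
    print(n,tri(T,t(*a),S,s(*b)))
c=[onplane(T,t(*p),18) for p in [(27,78),(427,12),(497,352),(85,425)]]
print(np.round(c,1),[np.linalg.norm(c[i]-c[i-1]) for i in range(4)])
print("hub100",onplane(T,t(228,220),103),"end",onplane(T,t(214,384),98),"col118",onplane(T,t(138,232),118),onplane(T,t(109,68),118))
for i in range(4): v=c[i]-c[i-1]; print(np.degrees(np.arctan2(v[1],v[0])))
E
```

```text
hub (array([626.78611087,  -1.96278241, 105.45953521]), np.float64(0.7797162210829939))
col (array([614.74149088,  55.53720524, 118.34314952]), np.float64(1.2966714199816056))
rearcol (array([724.73124426,  77.29079075, 119.39877178]), np.float64(1.2369544938434718))
gripend (array([519.00589778,   5.29835238,  98.30058697]), np.float64(0.6672859793509829))
[[ 751.5  142.1   18. ]
 [ 805.  -139.6   18. ]
 [ 559.7 -187.    18. ]
 [ 504.6   93.8   18. ]] [np.float64(251.58307534405603), np.float64(286.74607651644754), np.float64(249.82597277238278), np.float64(286.122216184712)]
hub100 [627.04904277  -1.94400765 103.        ] end [519.40125671   5.28873472  98.        ] col118 [614.16159976  55.54129569 118.        ] [724.56765969  77.33556359 118.        ]
11.080224068628526
-79.24734773706773
-169.06178477882116
101.10395207309573
```

```bash
cat >> h.py <<'E'
from scipy.spatial.transform import Rotation as Ro
A=np.array([626.9,-2.0])
def yaw(s): 
    r=Ro.from_euler("xyz",s["tool_rot"]).as_matrix(); return np.degrees(np.arctan2(r[1,0],r[0,0]))
def rel(xyz,yawdeg):
    s=read_state(); M=Ro.from_euler("xyz",s["tool_rot"])
    d=M.inv().apply(np.array(xyz)-s["eef_pos"])/10
    D=Ro.from_euler("xyz",[np.pi,0,np.radians(yawdeg)])
    return np.round(d,2), np.round((M.inv()*D).as_rotvec(),3)
def at(th,z,r=88.5,off=0):  # pose over grip at handle angle th (rad); off=tangential clockwise mm
    ph=np.radians(11.1-90)-th
    p=A+r*np.array([np.cos(ph),np.sin(ph)])+off*np.array([np.sin(ph),-np.cos(ph)])
    y=(np.degrees(ph)-180+180)%360-180
    return (p[0],p[1],z),y
def th_of(p):  # handle angle of a world xy
    v=np.array(p[:2])-A; return (np.radians(11.1-90)-np.arctan2(v[1],v[0]))%(2*np.pi)
def show(tag=""):
    s=read_state(); p=s["eef_pos"]; v=p[:2]-A; r=np.hypot(*v); ph=np.arctan2(v[1],v[0])
    F=s["force"]; print(tag,"t%.1f"%s["clock"],"p",np.round(p,1),"yaw %.1f"%yaw(s),"th %.3f r %.1f"%(th_of(p),r),
     "F",np.round(F,1),"Fcw %.1f"%(F[0]*np.sin(ph)-F[1]*np.cos(ph)),"w %.1f gf %.1f"%(s["width"],s["gripper_force"]),"q7 %.2f"%s["qpos"][6])
E
python3 -c "
from h import *
show(); print(th_of([519.2,5.3])); p,y=at(1.83,180); print(p,y,rel(p,y))"
```

```text
t0.2 p [226.9 608.7 230.8] yaw 159.6 th 2.755 r 730.1 F [-0.7 -0.1 -1.4] Fcw -0.6 w 85.5 gf 0.0 q7 -0.02
1.8322052310729102
(np.float64(538.5896142717382), np.float64(3.790144430463493), 180) -3.751276508940691 (array([-50.33, -45.79,   5.13]), array([-0.00e+00,  2.00e-03,  2.85e+00]))
```

Call:
send_rows(
  series=[
    {"dx": -4,"dy": -3.6,"az": 0.14,"hand": 0},
    {"dx": -8,"dy": -7.2,"az": 0.28,"hand": 0},
    {"dx": -12,"dy": -10.8,"az": 0.42,"hand": 0},
    {"dx": -15,"dy": -13.6,"az": 0.56,"hand": 0},
    {"dx": -18,"dy": -16.4,"az": 0.7,"hand": 0},
    {"dx": -21,"dy": -19.1,"az": 0.84,"hand": 0},
    {"dx": -24,"dy": -21.8,"az": 0.98,"hand": 0},
    {"dx": -27,"dy": -24.6,"az": 1.12,"hand": 0},
    {"dx": -30,"dy": -27.3,"az": 1.26,"hand": 0},
    {"dx": -33,"dy": -30,"az": 1.4,"hand": 0},
  ],
)

```text
invalid input at $.series[0]: expected keys ax, ay, az, dx, dy, dz, hand
```

```bash
python3 -c "
from h import *
show();  p,y=at(1.83,180); print(rel(p,y))"
```

```text
t0.2 p [226.9 608.7 230.8] yaw 159.6 th 2.755 r 730.1 F [-0.7 -0.1 -1.4] Fcw -0.6 w 85.5 gf 0.0 q7 -0.02
(array([-50.33, -45.79,   5.13]), array([-0.00e+00,  2.00e-03,  2.85e+00]))
```

Call:
send_rows(
  series=[
    {"ax": 0,"ay": 0,"dz": 0,"dx": -4,"dy": -3.6,"az": 0.14,"hand": 0},
    {"ax": 0,"ay": 0,"dz": 0,"dx": -8,"dy": -7.2,"az": 0.28,"hand": 0},
    {"ax": 0,"ay": 0,"dz": 0,"dx": -12,"dy": -10.8,"az": 0.42,"hand": 0},
    {"ax": 0,"ay": 0,"dz": 0,"dx": -15,"dy": -13.6,"az": 0.56,"hand": 0},
    {"ax": 0,"ay": 0,"dz": 0,"dx": -18,"dy": -16.4,"az": 0.7,"hand": 0},
    {"ax": 0,"ay": 0,"dz": 0,"dx": -21,"dy": -19.1,"az": 0.84,"hand": 0},
    {"ax": 0,"ay": 0,"dz": 0,"dx": -24,"dy": -21.8,"az": 0.98,"hand": 0},
    {"ax": 0,"ay": 0,"dz": 0,"dx": -27,"dy": -24.6,"az": 1.12,"hand": 0},
    {"ax": 0,"ay": 0,"dz": 0,"dx": -30,"dy": -27.3,"az": 1.26,"hand": 0},
    {"ax": 0,"ay": 0,"dz": 0,"dx": -33,"dy": -30,"az": 1.4,"hand": 0},
  ],
)

```text
clock: 1.2
eef_pos: [431.9, 211.3, 231.4]
tool_rot: [3.142, -0.0, 1.379]
force: [0.1, 1.3, -0.2]
width: 85.3
gripper_force: 0.0
```

```bash
python3 -c "
from h import *
show();  p,y=at(1.83,180); print(rel(p,y))"
```

```text
t1.2 p [431.9 211.3 231.4] yaw 79.0 th 2.595 r 289.0 F [ 0.1  1.3 -0.2] Fcw 1.0 w 85.3 gf 0.0 q7 -0.43
(array([-18.34,  14.42,   5.14]), array([-0.   , -0.   ,  1.445]))
```

Call:
send_rows(
  series=[
    {"ax": 0,"ay": 0,"dz": 0,"dx": -3,"dy": 2.3,"az": 0.145,"hand": 0.2},
    {"ax": 0,"ay": 0,"dz": 0,"dx": -6,"dy": 4.6,"az": 0.29,"hand": 0.2},
    {"ax": 0,"ay": 0,"dz": 0,"dx": -9,"dy": 7,"az": 0.435,"hand": 0.2},
    {"ax": 0,"ay": 0,"dz": 0,"dx": -12,"dy": 9.4,"az": 0.58,"hand": 0.2},
    {"ax": 0,"ay": 0,"dz": 0,"dx": -14,"dy": 11,"az": 0.72,"hand": 0.2},
    {"ax": 0,"ay": 0,"dz": 1,"dx": -15.5,"dy": 12,"az": 0.865,"hand": 0.2},
    {"ax": 0,"ay": 0,"dz": 2,"dx": -17,"dy": 13.2,"az": 1.01,"hand": 0.2},
    {"ax": 0,"ay": 0,"dz": 3,"dx": -18,"dy": 14,"az": 1.155,"hand": 0.2},
    {"ax": 0,"ay": 0,"dz": 4,"dx": -18.34,"dy": 14.42,"az": 1.3,"hand": 0.2},
    {"ax": 0,"ay": 0,"dz": 5.1,"dx": -18.34,"dy": 14.42,"az": 1.445,"hand": 0.2},
  ],
)

```text
clock: 2.2
eef_pos: [539.8, 4.7, 180.0]
tool_rot: [3.141, -0.001, -0.067]
force: [-0.1, -0.4, 0.0]
width: 68.1
gripper_force: 0.0
```

```bash
python3 -c "
from h import *
show();  p,y=at(1.83,79); print(rel(p,y))
d=get_image('wrist'); cv2.imwrite('pics/w1.png',d['pixels'][:,:,::-1]); print(proj(d,[538.6,3.8,105]),proj(d,[626.9,-2,105]),proj(d,[519.2,5.3,98]),proj(d,[614.4,55.5,118]))"
```

```text
t2.2 p [539.8   4.7 180. ] yaw -3.9 th 1.842 r 87.3 F [-0.1 -0.4  0. ] Fcw -0.4 w 68.1 gf 0.0 q7 -1.08
(array([-0.13,  0.1 , 10.1 ]), array([ 0.001, -0.001, -0.002]))
[322.01330824 254.06125033] [321.96210579 112.45924579] [321.64427077 276.3305927 ] [221.59354326 143.21436759]
```

View pics/w1.png

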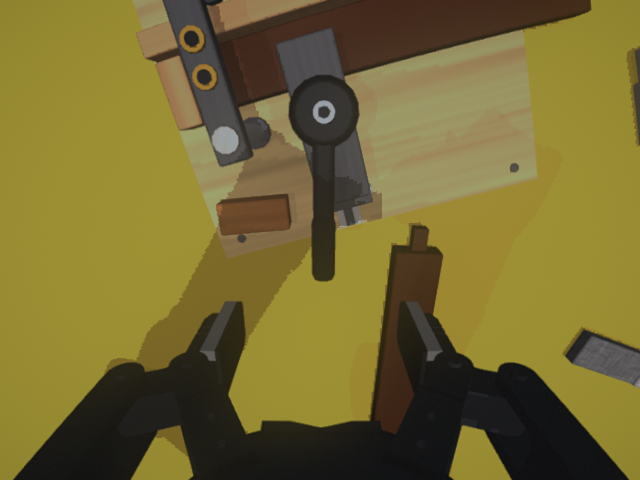

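The wrist view agrees with the estimate: hub at (324,111) against (322,112) predicted, grip end at (323,279), column top at (225,140). I'll descend and pinch.

Call:
send_rows(
  series=[
    {"ax": 0,"ay": 0,"az": 0,"dx": -0.13,"dy": 0.1,"dz": 4,"hand": 0.2},
    {"ax": 0,"ay": 0,"az": 0,"dx": -0.13,"dy": 0.1,"dz": 8,"hand": 0.2},
    {"ax": 0,"ay": 0,"az": 0,"dx": -0.13,"dy": 0.1,"dz": 10.2,"hand": 0.4},
    {"ax": 0,"ay": 0,"az": 0,"dx": -0.13,"dy": 0.1,"dz": 10.2,"hand": 0.6},
    {"ax": 0,"ay": 0,"az": 0,"dx": -0.13,"dy": 0.1,"dz": 10.2,"hand": 0.7},
    {"ax": 0,"ay": 0,"az": 0,"dx": -0.13,"dy": 0.1,"dz": 10.2,"hand": 1},
    {"ax": 0,"ay": 0,"az": 0,"dx": -0.13,"dy": 0.1,"dz": 10.2,"hand": 1},
    {"ax": 0,"ay": 0,"az": 0,"dx": -0.13,"dy": 0.1,"dz": 10.2,"hand": 1},
  ],
)

```text
clock: 3.05
eef_pos: [538.9, 3.8, 79.7]
tool_rot: [3.141, -0.003, -0.061]
force: [-0.9, -2.9, 6.0]
width: 15.2
gripper_force: 60.4
```

```bash
python3 -c "
from h import *
show()"
```

```text
t3.0 p [538.9   3.8  79.7] yaw -3.5 th 1.831 r 88.2 F [-0.9 -2.9  6. ] Fcw -2.9 w 15.2 gf 60.4 q7 -0.94
```

Call:
send_rows(
  series=[
    {"ax": 0,"ay": 0,"az": 0,"dx": 0,"dy": 0,"dz": -0.6,"hand": 1},
    {"ax": 0,"ay": 0,"az": 0,"dx": 0,"dy": 0,"dz": -1.2,"hand": 1},
    {"ax": 0,"ay": 0,"az": 0,"dx": 0,"dy": 0,"dz": -1.5,"hand": 1},
    {"ax": 0,"ay": 0,"az": 0,"dx": 0,"dy": 0,"dz": -1.5,"hand": 1},
    {"ax": 0,"ay": 0,"az": 0,"dx": 0,"dy": 0,"dz": -1.5,"hand": 1},
  ],
)

```text
clock: 3.55
eef_pos: [538.9, 4.1, 93.2]
tool_rot: [3.14, -0.002, -0.061]
force: [5.2, -4.3, -11.5]
width: 14.8
gripper_force: 58.4
```

```bash
python3 -c "
from h import *
show()
for i in range(1,11):
  a=np.radians(7.5*i); print(i,np.round([8.85*(1-np.cos(a)),8.85*np.sin(a),a],3))"
```

```text
t3.5 p [538.9   4.1  93.2] yaw -3.5 th 1.834 r 88.2 F [  5.2  -4.3 -11.5] Fcw -3.9 w 14.8 gf 58.4 q7 -0.96
1 [0.076 1.155 0.131]
2 [0.302 2.291 0.262]
3 [0.674 3.387 0.393]
4 [1.186 4.425 0.524]
5 [1.829 5.388 0.654]
6 [2.592 6.258 0.785]
7 [3.462 7.021 0.916]
8 [4.425 7.664 1.047]
9 [5.463 8.176 1.178]
10 [6.559 8.548 1.309]
```

Call:
send_rows(
  series=[
    {"ax": 0,"ay": 0,"az": -0.131,"dx": 0.076,"dy": 1.155,"dz": 0,"hand": 1},
    {"ax": 0,"ay": 0,"az": -0.262,"dx": 0.302,"dy": 2.291,"dz": 0,"hand": 1},
    {"ax": 0,"ay": 0,"az": -0.393,"dx": 0.674,"dy": 3.387,"dz": 0,"hand": 1},
    {"ax": 0,"ay": 0,"az": -0.524,"dx": 1.186,"dy": 4.425,"dz": 0,"hand": 1},
    {"ax": 0,"ay": 0,"az": -0.654,"dx": 1.829,"dy": 5.388,"dz": 0,"hand": 1},
    {"ax": 0,"ay": 0,"az": -0.785,"dx": 2.592,"dy": 6.258,"dz": 0,"hand": 1},
    {"ax": 0,"ay": 0,"az": -0.916,"dx": 3.462,"dy": 7.021,"dz": 0,"hand": 1},
    {"ax": 0,"ay": 0,"az": -1.047,"dx": 4.425,"dy": 7.664,"dz": 0,"hand": 1},
    {"ax": 0,"ay": 0,"az": -1.047,"dx": 4.425,"dy": 7.664,"dz": 0,"hand": 1},
  ],
)

```text
clock: 4.45
eef_pos: [577.1, -75.9, 92.5]
tool_rot: [-3.141, 0.002, 0.987]
force: [0.3, -4.9, -11.8]
width: 14.9
gripper_force: 59.6
```

```bash
python3 -c "
from h import *
show();p,y=at(-0.26,93); print(rel(p,y))"
```

```text
t4.5 p [577.1 -75.9  92.5] yaw 56.5 th 0.787 r 89.1 F [  0.3  -4.9 -11.8] Fcw -3.0 w 14.9 gf 59.6 q7 -0.11
(array([ 4.41,  7.7 , -0.06]), array([-2.000e-03,  1.000e-03, -1.038e+00]))
```

Call:
send_rows(
  series=[
    {"ax": 0,"ay": 0,"az": -0.131,"dx": 0.076,"dy": 1.155,"dz": 0,"hand": 1},
    {"ax": 0,"ay": 0,"az": -0.262,"dx": 0.302,"dy": 2.291,"dz": 0,"hand": 1},
    {"ax": 0,"ay": 0,"az": -0.393,"dx": 0.674,"dy": 3.387,"dz": 0,"hand": 1},
    {"ax": 0,"ay": 0,"az": -0.524,"dx": 1.186,"dy": 4.425,"dz": 0,"hand": 1},
    {"ax": 0,"ay": 0,"az": -0.654,"dx": 1.829,"dy": 5.388,"dz": 0,"hand": 1},
    {"ax": 0,"ay": 0,"az": -0.785,"dx": 2.592,"dy": 6.258,"dz": 0,"hand": 1},
    {"ax": 0,"ay": 0,"az": -0.916,"dx": 3.462,"dy": 7.021,"dz": 0,"hand": 1},
    {"ax": 0,"ay": 0,"az": -1.047,"dx": 4.425,"dy": 7.664,"dz": 0,"hand": 1},
    {"ax": 0,"ay": 0,"az": -1.047,"dx": 4.425,"dy": 7.664,"dz": 0.8,"hand": 1},
    {"ax": 0,"ay": 0,"az": -1.047,"dx": 4.425,"dy": 7.664,"dz": 1.4,"hand": 1},
  ],
)

```text
clock: 5.45
eef_pos: [666.3, -82.9, 79.2]
tool_rot: [-3.141, 0.005, 2.031]
force: [-0.9, -5.7, 24.8]
width: 14.8
gripper_force: 64.1
```

```bash
python3 -c "
from h import *
show();p,y=at(-0.26,79); print(rel(p,y))"
```

```text
t5.5 p [666.3 -82.9  79.2] yaw 116.4 th 6.024 r 89.9 F [-0.9 -5.7 24.8] Fcw 3.3 w 14.8 gf 64.1 q7 0.63
(array([0.14, 0.01, 0.02]), array([-0.001,  0.005,  0.007]))
```

Call:
send_rows(
  series=[
    {"ax": 0,"ay": 0,"az": 0,"dx": 0.1,"dy": 0,"dz": -0.3,"hand": 1},
    {"ax": 0,"ay": 0,"az": 0,"dx": 0.1,"dy": 0,"dz": -0.3,"hand": 0.65},
    {"ax": 0,"ay": 0,"az": 0,"dx": 0.1,"dy": 0,"dz": -0.1,"hand": 0.65},
    {"ax": 0,"ay": 0,"az": 0,"dx": 0.1,"dy": 0,"dz": -0.1,"hand": 0.65},
  ],
)

```text
clock: 5.85
eef_pos: [664.9, -77.0, 80.3]
tool_rot: [-3.141, -0.002, 2.035]
force: [0.2, -0.1, -0.2]
width: 29.7
gripper_force: 0.0
```

```bash
python3 -c "
from h import *
show();p,y=at(-0.26,77); print(rel(p,y))
d=get_image('wrist'); cv2.imwrite('pics/w2.png',d['pixels'][:,:,::-1]); S=get_image('side');cv2.imwrite('pics/s2.png',cv2.resize(S['pixels'][190:310,180:320,::-1],None,fx=4,fy=4)); show()"
```

```text
t5.8 p [664.9 -77.   80.3] yaw 116.6 th 6.008 r 84.0 F [ 0.2 -0.1 -0.2] Fcw -0.1 w 29.7 gf 0.0 q7 0.63
(array([-0.45, -0.13,  0.33]), array([-0.   , -0.002,  0.01 ]))
 t6.0 p [665.1 -77.6  80.3] yaw 116.6 th 6.009 r 84.7 F [0.7 0.2 0.6] Fcw -0.7 w 30.0 gf 0.0 q7 0.63
```

View pics/w2.png

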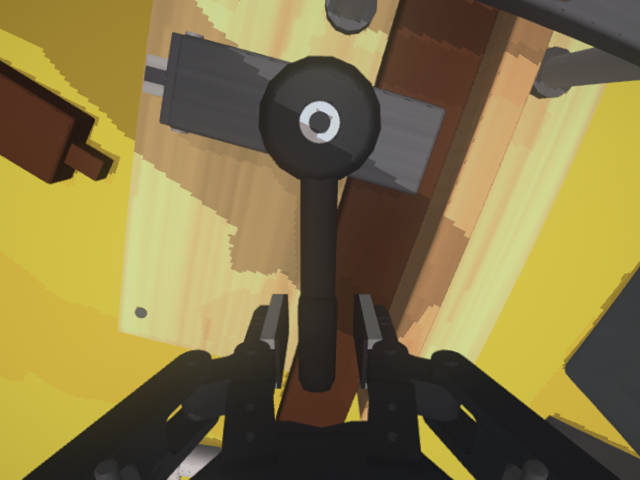

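The wrist view shows the fingers straddling the grip, pads at x≈289 and x≈360 with the bar at x≈300–336. Next I'll turn clockwise through the slack.

Call:
send_rows(
  series=[
    {"ax": 0,"ay": 0,"az": 0.131,"dx": 0.072,"dy": -1.1,"dz": 0.2,"hand": 0.65},
    {"ax": 0,"ay": 0,"az": 0.262,"dx": 0.288,"dy": -2.19,"dz": 0.25,"hand": 0.65},
    {"ax": 0,"ay": 0,"az": 0.393,"dx": 0.643,"dy": -3.23,"dz": 0.25,"hand": 0.65},
    {"ax": 0,"ay": 0,"az": 0.524,"dx": 1.13,"dy": -4.22,"dz": 0.3,"hand": 0.65},
    {"ax": 0,"ay": 0,"az": 0.654,"dx": 1.75,"dy": -5.14,"dz": 0.3,"hand": 0.65},
    {"ax": 0,"ay": 0,"az": 0.785,"dx": 2.47,"dy": -5.97,"dz": 0.35,"hand": 0.65},
    {"ax": 0,"ay": 0,"az": 0.916,"dx": 3.3,"dy": -6.7,"dz": 0.35,"hand": 0.65},
    {"ax": 0,"ay": 0,"az": 1.047,"dx": 4.22,"dy": -7.32,"dz": 0.4,"hand": 0.65},
    {"ax": 0,"ay": 0,"az": 1.047,"dx": 4.22,"dy": -7.32,"dz": 0.4,"hand": 0.65},
    {"ax": 0,"ay": 0,"az": 1.047,"dx": 4.22,"dy": -7.32,"dz": 0.4,"hand": 0.65},
  ],
)

```text
clock: 6.95
eef_pos: [581.2, -73.2, 76.4]
tool_rot: [-3.141, -0.0, 0.99]
force: [0.8, 0.8, -0.3]
width: 30.1
gripper_force: 0.0
```

```bash
python3 -c "
from h import *
show();show();p,y=at(.787,77,85); print(rel(p,y))"
```

```text
t7.0 p [581.2 -73.2  76.4] yaw 56.8 th 0.764 r 84.6 F [ 0.8  0.8 -0.3] Fcw -0.2 w 30.1 gf 0.0 q7 -0.10
 t7.0 p [581.2 -73.2  76.4] yaw 56.8 th 0.764 r 84.6 F [ 0.8  0.8 -0.3] Fcw -0.2 w 30.1 gf 0.0 q7 -0.10
(array([-0.04, -0.19, -0.06]), array([-0.   , -0.   ,  0.013]))
```

Call:
send_rows(
  series=[
    {"ax": 0,"ay": 0,"az": 0.1,"dx": 0.04,"dy": -0.85,"dz": 0.03,"hand": 0.65},
    {"ax": 0,"ay": 0,"az": 0.2,"dx": 0.17,"dy": -1.68,"dz": 0.05,"hand": 0.65},
    {"ax": 0,"ay": 0,"az": 0.3,"dx": 0.38,"dy": -2.5,"dz": 0.07,"hand": 0.65},
    {"ax": 0,"ay": 0,"az": 0.4,"dx": 0.67,"dy": -3.29,"dz": 0.1,"hand": 0.65},
    {"ax": 0,"ay": 0,"az": 0.45,"dx": 0.84,"dy": -3.68,"dz": 0.1,"hand": 0.65},
  ],
)

```text
clock: 7.45
eef_pos: [555.8, -47.3, 75.6]
tool_rot: [3.139, -0.001, 0.536]
force: [1.4, -2.2, 0.2]
width: 29.9
gripper_force: 1.5
```

```bash
python3 -c "
from h import *
show()"
```

```text
t7.5 p [555.8 -47.3  75.6] yaw 30.7 th 1.197 r 84.3 F [ 1.4 -2.2  0.2] Fcw -2.6 w 29.9 gf 1.5 q7 -0.44
```

Call:
send_rows(
  series=[
    {"ax": 0,"ay": 0,"az": 0.05,"dx": 0.01,"dy": -0.42,"dz": 0.02,"hand": 0.65},
    {"ax": 0,"ay": 0,"az": 0.1,"dx": 0.04,"dy": -0.85,"dz": 0.03,"hand": 0.65},
    {"ax": 0,"ay": 0,"az": 0.15,"dx": 0.1,"dy": -1.27,"dz": 0.04,"hand": 0.65},
    {"ax": 0,"ay": 0,"az": 0.2,"dx": 0.17,"dy": -1.68,"dz": 0.05,"hand": 0.65},
    {"ax": 0,"ay": 0,"az": 0.25,"dx": 0.26,"dy": -2.1,"dz": 0.06,"hand": 0.65},
  ],
)

```text
clock: 7.95
eef_pos: [548.2, -30.3, 75.4]
tool_rot: [3.136, -0.002, 0.286]
force: [1.7, -5.3, 1.0]
width: 30.0
gripper_force: 3.0
```

```bash
python3 -c "
from h import *
show()"
```

```text
t8.0 p [548.2 -30.3  75.4] yaw 16.4 th 1.420 r 83.6 F [ 1.7 -5.3  1. ] Fcw -5.5 w 30.0 gf 3.0 q7 -0.63
```

Call:
send_rows(
  series=[
    {"ax": 0,"ay": 0,"az": 0.05,"dx": 0.01,"dy": -0.42,"dz": 0.01,"hand": 0.65},
    {"ax": 0,"ay": 0,"az": 0.1,"dx": 0.02,"dy": -0.85,"dz": 0.02,"hand": 0.65},
    {"ax": 0,"ay": 0,"az": 0.15,"dx": 0.06,"dy": -1.27,"dz": 0.03,"hand": 0.65},
    {"ax": 0,"ay": 0,"az": 0.2,"dx": 0.13,"dy": -1.68,"dz": 0.04,"hand": 0.65},
  ],
)

```text
clock: 8.35
eef_pos: [544.6, -15.0, 75.2]
tool_rot: [3.135, -0.003, 0.085]
force: [0.5, -8.3, 2.8]
width: 29.9
gripper_force: 4.0
```

```bash
python3 -c "
from h import *
show()"
```

```text
t8.3 p [544.6 -15.   75.2] yaw 4.9 th 1.608 r 83.3 F [ 0.5 -8.3  2.8] Fcw -8.3 w 29.9 gf 4.0 q7 -0.80
```

Call:
send_rows(
  series=[
    {"ax": 0,"ay": 0,"az": 0.05,"dx": 0.01,"dy": -0.42,"dz": 0.01,"hand": 0.65},
    {"ax": 0,"ay": 0,"az": 0.1,"dx": 0.02,"dy": -0.85,"dz": 0.02,"hand": 0.65},
    {"ax": 0,"ay": 0,"az": 0.13,"dx": 0.03,"dy": -1.1,"dz": 0.02,"hand": 0.65},
  ],
)

```text
clock: 8.65
eef_pos: [543.7, -3.8, 74.9]
tool_rot: [3.136, -0.003, -0.044]
force: [0.8, -6.9, 3.6]
width: 30.1
gripper_force: 3.9
```

```bash
python3 -c "
from h import *
show()"
```

```text
t8.7 p [543.7  -3.8  74.9] yaw -2.5 th 1.742 r 83.2 F [ 0.8 -6.9  3.6] Fcw -6.9 w 30.1 gf 3.9 q7 -0.92
```

Call:
send_rows(
  series=[
    {"ax": 0,"ay": 0,"az": 0.025,"dx": 0,"dy": -0.21,"dz": 0,"hand": 0.65},
    {"ax": 0,"ay": 0,"az": 0.05,"dx": 0.0,"dy": -0.42,"dz": 0,"hand": 0.65},
  ],
)

```text
clock: 8.85
eef_pos: [543.9, -0.4, 75.0]
tool_rot: [3.135, -0.004, -0.094]
force: [-0.4, -10.6, 3.4]
width: 30.1
gripper_force: 5.3
```

```bash
python3 -c "
from h import *
show()"
```

```text
t8.8 p [ 5.439e+02 -4.000e-01  7.500e+01] yaw -5.4 th 1.784 r 83.0 F [ -0.4 -10.6   3.4] Fcw -10.6 w 30.1 gf 5.3 q7 -0.96
```

Call:
send_rows(
  series=[
    {"ax": 0,"ay": 0,"az": 0.0,"dx": 0,"dy": -0.05,"dz": 0,"hand": 0.65},
  ],
)

```text
clock: 8.95
eef_pos: [543.7, 1.2, 74.8]
tool_rot: [3.137, -0.003, -0.093]
force: [-1.4, -6.5, 4.6]
width: 30.4
gripper_force: 3.5
```

```bash
python3 -c "
from h import *
show()"
```

```text
t8.9 p [543.7   1.2  74.8] yaw -5.3 th 1.803 r 83.3 F [-1.4 -6.5  4.6] Fcw -6.6 w 30.4 gf 3.5 q7 -0.96
```

Call:
send_rows(
  series=[
    {"ax": 0,"ay": 0,"az": 0,"dx": 0,"dy": 0.4,"dz": 0,"hand": 0.65},
    {"ax": 0,"ay": 0,"az": 0,"dx": 0,"dy": 0.75,"dz": 0,"hand": 0.65},
    {"ax": 0,"ay": 0,"az": 0,"dx": 0,"dy": 0.75,"dz": 0,"hand": 0.65},
  ],
)

```text
clock: 9.25
eef_pos: [541.7, -2.3, 73.9]
tool_rot: [-3.141, 0.001, -0.093]
force: [-0.5, 0.1, 0.2]
width: 30.1
gripper_force: 0.0
```

```bash
python3 -c "
from h import *
show()
d=get_image('wrist'); cv2.imwrite('pics/w3.png',d['pixels'][:,:,::-1]); S=get_image('side');cv2.imwrite('pics/s3.png',cv2.resize(np.clip(S['pixels'][190:310,180:320,::-1]*1.6,0,255).astype(np.uint8),None,fx=4,fy=4,interpolation=cv2.INTER_CUBIC)); show()"
```

```text
t9.2 p [541.7  -2.3  73.9] yaw -5.3 th 1.761 r 85.2 F [-0.5  0.1  0.2] Fcw 0.1 w 30.1 gf 0.0 q7 -0.95
 t9.3 p [541.6  -1.7  73.9] yaw -5.3 th 1.768 r 85.3 F [-0.3  0.6  0.4] Fcw 0.6 w 29.9 gf 0.1 q7 -0.95
```

View pics/w3.png

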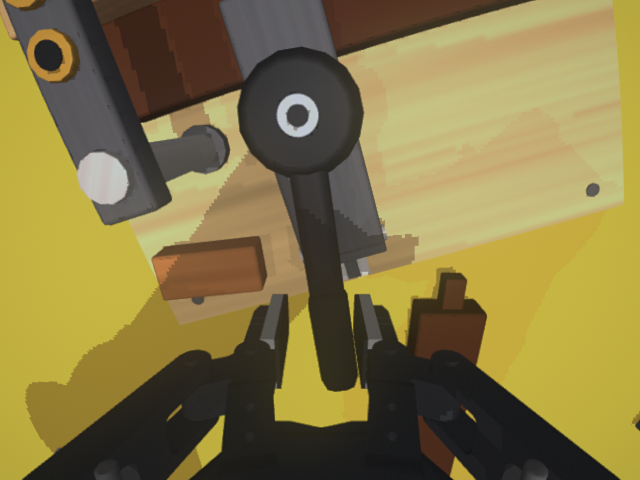

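View pics/s3.png

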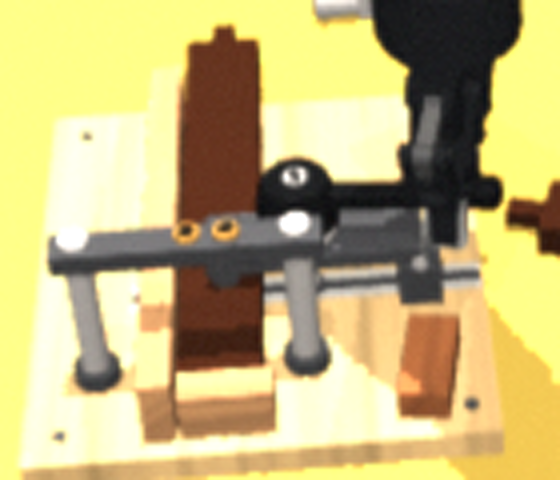

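The wrist view shows the grip (x≈315–355) just touching the pushing finger at x≈357. In the side view the hub screw has dropped from crop y=170 to 177, about 4.7 mm, which matches the turn if the handle is seated. I'll do a slow static push test.

Call:
send_rows(
  series=[
    {"ax": 0,"ay": 0,"az": 0,"dx": 0,"dy": -0.15,"dz": 0,"hand": 0.65},
    {"ax": 0,"ay": 0,"az": 0,"dx": 0,"dy": -0.3,"dz": 0,"hand": 0.65},
    {"ax": 0,"ay": 0,"az": 0,"dx": 0,"dy": -0.3,"dz": 0,"hand": 0.65},
    {"ax": 0,"ay": 0,"az": 0,"dx": 0,"dy": -0.3,"dz": 0,"hand": 0.65},
  ],
)

```text
clock: 9.75
eef_pos: [541.5, 0.1, 73.9]
tool_rot: [3.141, 0.001, -0.094]
force: [-2.5, -3.9, -0.8]
width: 30.2
gripper_force: 1.9
```

```bash
python3 -c "
from h import *
show()"
```

```text
t9.8 p [5.415e+02 1.000e-01 7.390e+01] yaw -5.4 th 1.789 r 85.4 F [-2.5 -3.9 -0.8] Fcw -3.9 w 30.2 gf 1.9 q7 -0.95
```

Call:
send_rows(
  series=[
    {"ax": 0,"ay": 0,"az": 0,"dx": 0,"dy": -0.1,"dz": 0,"hand": 0.65},
    {"ax": 0,"ay": 0,"az": 0,"dx": 0,"dy": -0.1,"dz": 0,"hand": 0.65},
  ],
)

```text
clock: 9.95
eef_pos: [541.5, 0.7, 73.9]
tool_rot: [3.14, 0.001, -0.094]
force: [-2.8, -5.2, -1.2]
width: 29.9
gripper_force: 2.5
```

```bash
python3 -c "
from h import *
show()"
```

```text
t9.9 p [541.5   0.7  73.9] yaw -5.4 th 1.797 r 85.5 F [-2.8 -5.2 -1.2] Fcw -5.3 w 29.9 gf 2.5 q7 -0.96
```

Call:
send_rows(
  series=[
    {"ax": 0,"ay": 0,"az": 0,"dx": 0,"dy": -0.12,"dz": 0,"hand": 0.65},
    {"ax": 0,"ay": 0,"az": 0,"dx": 0,"dy": -0.12,"dz": 0,"hand": 0.65},
  ],
)

```text
clock: 10.15
eef_pos: [541.4, 1.3, 73.9]
tool_rot: [3.139, 0.001, -0.094]
force: [-2.8, -6.5, -1.6]
width: 29.9
gripper_force: 3.1
```

```bash
python3 -c "
from h import *
show()"
```

```text
t10.2 p [541.4   1.3  73.9] yaw -5.4 th 1.803 r 85.5 F [-2.8 -6.5 -1.6] Fcw -6.6 w 29.9 gf 3.1 q7 -0.96
```

Call:
send_rows(
  series=[
    {"ax": 0,"ay": 0,"az": 0,"dx": 0,"dy": -0.12,"dz": 0,"hand": 0.65},
    {"ax": 0,"ay": 0,"az": 0,"dx": 0,"dy": -0.12,"dz": 0,"hand": 0.65},
  ],
)

```text
clock: 10.35
eef_pos: [541.4, 1.8, 73.9]
tool_rot: [3.138, 0.001, -0.095]
force: [-3.2, -6.4, -1.3]
width: 30.0
gripper_force: 3.7
```

```bash
python3 -c "
from h import *
show()"
```

```text
t10.3 p [541.4   1.8  73.9] yaw -5.4 th 1.809 r 85.6 F [-3.2 -6.4 -1.3] Fcw -6.6 w 30.0 gf 3.7 q7 -0.96
```

Call:
send_rows(
  series=[
    {"ax": 0,"ay": 0,"az": 0,"dx": 0,"dy": -0.1,"dz": 0,"hand": 0.65},
    {"ax": 0,"ay": 0,"az": 0,"dx": 0,"dy": -0.1,"dz": 0,"hand": 0.65},
  ],
)

```text
clock: 10.55
eef_pos: [541.4, 2.2, 73.9]
tool_rot: [3.138, 0.001, -0.095]
force: [-3.1, -8.9, -1.3]
width: 29.6
gripper_force: 4.2
```

```bash
python3 -c "
from h import *
show()"
```

```text
t10.6 p [541.4   2.2  73.9] yaw -5.4 th 1.814 r 85.6 F [-3.1 -8.9 -1.3] Fcw -9.0 w 29.6 gf 4.2 q7 -0.96
```

Call:
send_rows(
  series=[
    {"ax": 0,"ay": 0,"az": 0,"dx": 0,"dy": -0.1,"dz": 0,"hand": 0.65},
    {"ax": 0,"ay": 0,"az": 0,"dx": 0,"dy": -0.1,"dz": 0,"hand": 0.65},
  ],
)

```text
clock: 10.75
eef_pos: [541.3, 2.6, 73.9]
tool_rot: [3.137, 0.001, -0.095]
force: [-3.6, -9.2, -1.3]
width: 29.8
gripper_force: 4.8
```

```bash
python3 -c "
from h import *
show()"
```

```text
t10.8 p [541.3   2.6  73.9] yaw -5.5 th 1.819 r 85.7 F [-3.6 -9.2 -1.3] Fcw -9.4 w 29.8 gf 4.8 q7 -0.96
```

Call:
send_rows(
  series=[
    {"ax": 0,"ay": 0,"az": 0,"dx": 0,"dy": -0.1,"dz": 0,"hand": 0.65},
    {"ax": 0,"ay": 0,"az": 0,"dx": 0,"dy": -0.1,"dz": 0,"hand": 0.65},
  ],
)

```text
clock: 10.95
eef_pos: [541.2, 4.6, 73.9]
tool_rot: [3.138, 0.002, -0.095]
force: [-3.8, -7.6, -0.8]
width: 29.6
gripper_force: 3.9
```

```bash
python3 -c "
from h import *
show()"
```

```text
t10.9 p [541.2   4.6  73.9] yaw -5.4 th 1.842 r 86.0 F [-3.8 -7.6 -0.8] Fcw -7.8 w 29.6 gf 3.9 q7 -0.97
```

The handle broke away at about 9.6–10 N, so it is firm. I'll release it and retreat.

Call:
send_rows(
  series=[
    {"ax": 0,"ay": 0,"az": 0,"dx": 0,"dy": 0.5,"dz": 0,"hand": 0.65},
    {"ax": 0,"ay": 0,"az": 0,"dx": 0,"dy": 1.0,"dz": 0,"hand": 0.5},
    {"ax": 0,"ay": 0,"az": 0,"dx": 0,"dy": 1.0,"dz": 0,"hand": 0.4},
    {"ax": 0,"ay": 0,"az": 0,"dx": 0,"dy": 1.0,"dz": 0,"hand": 0.4},
    {"ax": 0,"ay": 0,"az": 0,"dx": 0,"dy": 1.0,"dz": -2,"hand": 0.4},
    {"ax": 0,"ay": 0,"az": 0,"dx": 0,"dy": 1.0,"dz": -6,"hand": 0.4},
    {"ax": 0,"ay": 0,"az": 0,"dx": 0,"dy": 1.0,"dz": -10,"hand": 0.4},
    {"ax": 0,"ay": 0,"az": 0,"dx": 0,"dy": 1.0,"dz": -12,"hand": 0.4},
    {"ax": 0,"ay": 0,"az": 0,"dx": 0,"dy": 1.0,"dz": -12,"hand": 0.4},
  ],
)

```text
clock: 11.85
eef_pos: [543.9, -2.4, 197.0]
tool_rot: [-3.14, -0.006, -0.092]
force: [0.6, 0.7, -0.3]
width: 51.3
gripper_force: 0.0
```

```bash
python3 -c "
from h import *
show()
d=get_image('wrist'); cv2.imwrite('pics/w4.png',d['pixels'][:,:,::-1])"
```

```text
t11.8 p [543.9  -2.4 197. ] yaw -5.3 th 1.759 r 83.0 F [ 0.6  0.7 -0.3] Fcw 0.7 w 51.3 gf 0.0 q7 -1.10
```

View pics/w4.png

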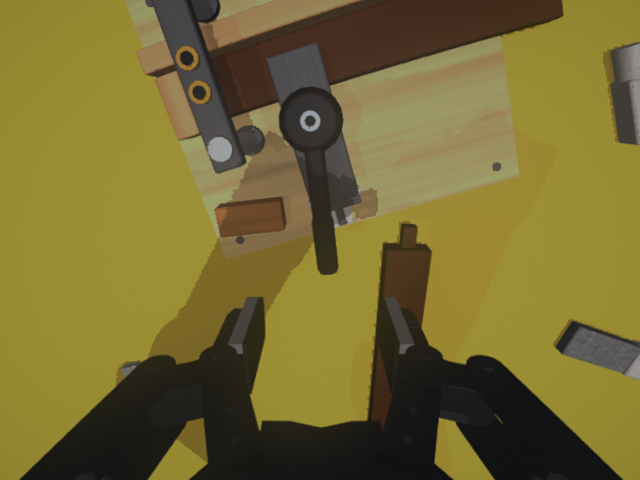

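The gripper is clear. The hub is at (310,120), the grip end at (328,270), and the rail, spacer block and other things look undisturbed.

```bash
python3 -c "
from cell import *
print(finish_job())"
```

```text
the job is handed in; nothing more can be done
None
```

I clamped the rail and handed the job in. The handle moved at about 10 N of push at its grip, the hub height in the side view fits it being seated on its nut, and the arm is clear. The hand-in call did not report a verdict.

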